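# Press-test the glue syringes and reject the clogged one

### The arm

A 6-joint arm with a two-finger parallel gripper is mounted at the origin on the work surface. World frame = base frame: x ahead of the robot, y to its left, z up, the work surface at z = 0. Lengths are in m, angles in rad, forces in N, time in s.
With the tool pointing down it reaches from about 0.375 to 0.975 m from the base axis. Payload 3.8 kg.
Tool frame: the origin (TCP) lies at the very end of the fingers, on their centre line; the grasp point (between the pads) lies 19 mm behind it; z points along the fingers, y is the direction in which the jaws open and shut (so a half turn about z gives the same grasp; the last joint's range is limited). The gripper opens to 85 mm and grips with 20 to 120 N. Pads are 22 mm wide; open, the fingers measure 114 mm over their backs; the gripper's body (76 mm by 85 mm) begins 54 mm behind the grasp point. The pads swing forward as they close: fully open they stand 13 mm farther back than shut.
Start: joints at [1.081, 0.264, 1.604, -0, 1.274, -0.037], TCP at [0.295, 0.607, 0.231] pointing down, gripper open.
Joint ranges: [-2.63, 2.63], [-0.94, 2.18], [0.31, 2.57], [-1.31, 4.45], [0, 2.66], [-2.55, 2.55]. Speed limits (rad/s): [2.57, 2.57, 3.14, 3.14, 3.14, 3.14].

### API

Orientations are given as a rotation vector (axis times angle).
In Python, from workcell import status, read_camera, camera_info, order gives the robot as it stands.
- The arm moves only by the tool move_arm, never from a script. Its argument "deltas" is a list of rows, each a list of 3 entries, a list of its own where there are three numbers: the turn, a rotation vector about the world's x, y, z as a fraction of full scale, then the shift along the world's x, y, z as a fraction of full scale, then the closure, from -1 (fully open) to 1 (shut), so that 0 is half open. A call has 1 to 20 rows; each row is the pose to reach, as a shift and turn from the pose commanded when the call began; what a row does not reach only later rows make up. Full scale, the value 1, is 0.1 m for a shift and pi/2 rad for a turn. A row lasts 1/8 s, in which the tool goes at most 62.5 mm and 10.7 degrees, less where a joint would pass 70% of its speed; a pose out of reach is approached as far as the arm can. A call with a number of a shift or a turn outside -1 to 1 is refused whole. A call with a gripper value outside its range is refused whole. The fingers move at their own pace and stop on an object; "grip_force" is the grip in N (left out, the last holds). Time passes only in rows, so rows that repeat a pose let the fingers close. It gives the time, the measured TCP pose, the force and the opening at its end, in the units of the state.
- status.read_state(): the state, without advancing time (a new reading comes with each control period).
- read_camera(name): name is "scene" or "side" or "wrist"; returns (picture, depth): 384x512x3 uint8, red, green, blue; 384x512 float32, m along the optical axis (not along the pixel's ray), 0 where there is no reading.
- camera_info(name): a dict with "K" (3x3 intrinsics, pixels), "R" (3x3) and "t" (3): a world point X has camera coordinates R X + t. Camera axes: x right, y down, z forward; pixel columns grow to the right and rows downward; lengths in m; the calibration is good to about 2 mm. A picture is of the moment at which its call begins: read the wrist's pose just before it. camera_info takes no time and is no camera call; for the wrist camera it gives the pose at the moment of the call.
- order.finish_job(): hands the job in, once; it reports no verdict.
The state is a dict: "time": time; "q": joint angles; "joint_vel": joint speeds; "joint_torque": joint torques, N m; "tool_pos": TCP position; "tcp_rot": TCP orientation; "wrist_force": force on the tool from outside, world axes, zero at the start; "torque": the same for the moment, N m; "width": opening from 0.0 (shut) to 1.0 (fully open).
Only numpy, scipy, OpenCV 4.12 (cv2) and the standard library are available. Lean on these libraries where they do the work, as an engineer would, in place of code of your own. Each camera call takes 0.05 s, during which the arm holds its last target. There are 200 camera calls.

### The job

One of the three washed glue syringes in the wooden block is clogged: press their plungers to find out which, and push the two that slide freely fully home, leaving those syringes standing in the block. Where the resistance climbs as you press, stop without forcing it (stay under 15 N), lift that syringe out and set it, not drop it, nozzle-down in the red reject cup. Leave everything else on the bench where it is.

Things in the scene. Friction and masses are not known exactly. Their poses are not given: they have to be found in the camera images.
- block: wooden block 60 (x) x 220 (y) x 85 mm high, fixed, origin at the centre of its underside, y along its length. Three 29 mm holes, 82 mm deep, in its top on the centre line, at y = -70, 0 and +70 mm
- syringe_1: glue syringe standing nozzle-down in a hole of the block, 60 g, 142 mm tall with the plunger out. Origin: centre of the nozzle's tip, z up. Nozzle 14 mm dia. (z 0-18), clear barrel 26 mm (z 18-78), yellow collar 36 mm (z 78-112): rests on the block's top, the place to grip. The three look alike and change holes; exactly one is clogged, and only pressing tells which
- syringe_2: glue syringe standing nozzle-down in a hole of the block, 60 g, 142 mm tall with the plunger out. Origin: centre of the nozzle's tip, z up. Nozzle 14 mm dia. (z 0-18), clear barrel 26 mm (z 18-78), yellow collar 36 mm (z 78-112): rests on the block's top, the place to grip. The three look alike and change holes; exactly one is clogged, and only pressing tells which
- syringe_3: glue syringe standing nozzle-down in a hole of the block, 60 g, 142 mm tall with the plunger out. Origin: centre of the nozzle's tip, z up. Nozzle 14 mm dia. (z 0-18), clear barrel 26 mm (z 18-78), yellow collar 36 mm (z 78-112): rests on the block's top, the place to grip. The three look alike and change holes; exactly one is clogged, and only pressing tells which
- thumb_1: black thumb plate of syringe_1's plunger, 30 mm dia., 5 mm thick, on a 12 mm rod; origin at the centre of its upper face, z up; moves down with the plunger
- thumb_2: black thumb plate of syringe_2's plunger, 30 mm dia., 5 mm thick, on a 12 mm rod; origin at the centre of its upper face, z up; moves down with the plunger
- thumb_3: black thumb plate of syringe_3's plunger, 30 mm dia., 5 mm thick, on a 12 mm rod; origin at the centre of its upper face, z up; moves down with the plunger
- plunger_1 (a joint): plunger travel of syringe_1, m: 0 = fully out, 0.024 = fully home (hard stop, thumb plate 1 mm above the yellow collar); starts at 0 to 0.002. A clear syringe's plunger slides at a steady 4 N or so and stays where left; the clogged one's starts at about 4 N, climbs by about 0.8 N per mm of travel (trapped air) and springs partly back; 15 N is too much for it
- plunger_2 (a joint): plunger travel of syringe_2, m: 0 = fully out, 0.024 = fully home (hard stop, thumb plate 1 mm above the yellow collar); starts at 0 to 0.002. A clear syringe's plunger slides at a steady 4 N or so and stays where left; the clogged one's starts at about 4 N, climbs by about 0.8 N per mm of travel (trapped air) and springs partly back; 15 N is too much for it
- plunger_3 (a joint): plunger travel of syringe_3, m: 0 = fully out, 0.024 = fully home (hard stop, thumb plate 1 mm above the yellow collar); starts at 0 to 0.002. A clear syringe's plunger slides at a steady 4 N or so and stays where left; the clogged one's starts at about 4 N, climbs by about 0.8 N per mm of travel (trapped air) and springs partly back; 15 N is too much for it
- cup: red steel reject cup, fixed upright on the bench, 64 mm outside and 56 mm inside dia., 78 mm high, inner floor 5 mm above the bench; origin at the centre of its underside
- cup_in (a point): centre of the cup's inner floor
- offcut_1: purple wood offcut 38 x 80 (y) x 38 mm with a glue band, loose beside the block on its far side; origin centre of underside
- offcut_2: brown wood offcut 38 x 80 (y) x 38 mm with a glue band, loose beside the block on its far side; origin centre of underside
- tape: green tape roll, 84 mm dia., 24 mm high, loose, lying flat just beyond the cup; origin centre of underside
- putty_knife: putty knife with black handle, about 250 mm long, lying loose near the robot; origin centre of underside
- bar_clamp: yellow and black bar clamp 420 mm long (y), 30 mm high, lying loose at the far side; origin under its bar's middle
- sander: black and yellow orbital sander, 125 mm pad, 127 mm high, standing loose at the left; origin centre of its pad's underside
- glue_bottle: yellow bottle 70 mm dia., 200 mm high, standing loose at the right; origin centre of underside
Mind the look-alikes: they are no part of the job. What is shaped like the syringe_1 but green or turquoise is not meant. Leave any green look-alike of the syringe_3 alone.

How it is judged:
By the outcome, as a careful person would: the job done as asked, in the order asked, and still so for the second after the job is handed in, with the robot touching nothing.
It also fails if it takes over 54 s, if anything falls off the work surface, if the arm or the gripper's body presses on something with over 40 N, if the wrist force passes 120 N, or if a joint passes its speed limit or range.

## Working session

There is one attempt and no reset: what is moved stays moved. The work goes in short steps, Python scripts to look and compute and a tool call to move; the robot and the scene stay as the last step left them, time stands still between calls to the robot, and variables do not carry over. Pictures are saved under pics/ and viewed, about 8 in all and at most 12, crops included, and the job is handed in when it is done.

Besides the shell and the picture viewer there is one more tool, called after ">>>" as name(argument=value, ...) on one line, values as JSON. move_arm: Moves the arm, as the interface text tells. Its arguments: {"type":"object","properties":{"deltas":{"type":"array","items":{"type":"array"}},"grip_force":{"type":"number"}},"required":["deltas"]}

```bash
mkdir -p pics
python3 - <<'E'
from workcell import status, read_camera, camera_info
import cv2,numpy as np
print(status.read_state())
for n in("scene","side"):
    p,d=read_camera(n); cv2.imwrite(f"pics/{n}0.png",p[:,:,::-1]); np.save(f"pics/{n}0.npy",d)
    c=camera_info(n); R=np.array(c["R"]);print(n,np.round(c["K"],1).tolist(),(-R.T@np.array(c["t"])).round(3),R.round(3).tolist())
E
```

```text
{'time': 0.0, 'q': array([ 1.08107407e+00,  2.64722080e-01,  1.60538459e+00, -1.75213217e-06,
        1.27369115e+00, -3.69255292e-02]), 'joint_vel': array([ 0.00061941,  0.00029255, -0.00246832, -0.00092141, -0.00070982,
        0.00018695]), 'joint_torque': array([-7.95944816e-04, -5.15101647e+01, -3.67320192e+01, -1.15824751e-04,
        1.25357255e-02,  1.30751111e-06]), 'tool_pos': array([0.29497327, 0.60632272, 0.22997724]), 'tcp_rot': array([-0.70506131, -3.06086357,  0.00334455]), 'wrist_force': array([ 0.14530081, -0.11892941,  0.08436714]), 'torque': array([-0.00676756, -0.02337741,  0.01942085]), 'width': 1.0000710185194934}
scene [[360.7, 0.0, 253.6], [0.0, 360.7, 190.2], [0.0, 0.0, 1.0]] [0.784 0.453 0.916] [[-0.916, 0.4, 0.013], [0.33, 0.773, -0.542], [-0.226, -0.492, -0.841]]
side [[494.9, 0.0, 249.4], [0.0, 494.9, 190.5], [0.0, 0.0, 1.0]] [-0.192  1.05   1.192] [[-0.813, -0.583, -0.017], [-0.367, 0.533, -0.762], [0.453, -0.613, -0.647]]
```

View pics/scene0.png

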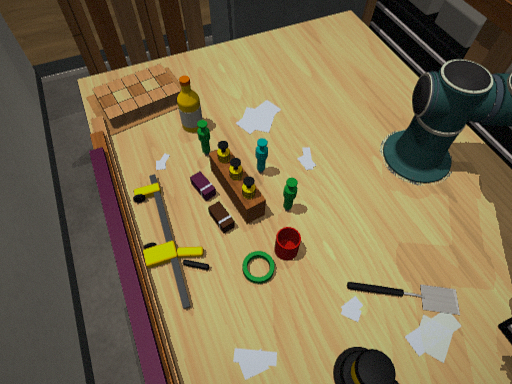

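View pics/side0.png

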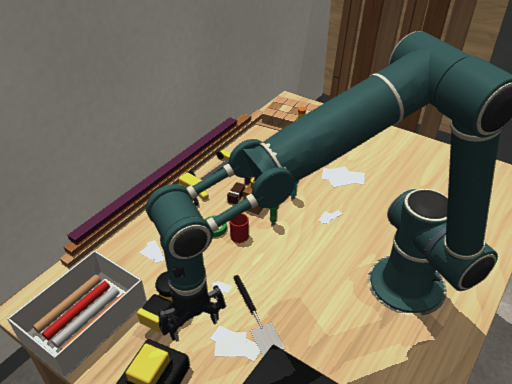

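The scene shows the block with three yellow-collared, black-plated syringes at about (223,147), (236,165) and (249,183). The look-alikes are green at (204,135), turquoise at (262,152) and green at (290,190), all standing outside the block. The red cup is at (288,240) and the tape at (259,267). The side view is mostly blocked by the arm.

```bash
cat > h.py <<'E'
import numpy as np,cv2
from workcell import status, read_camera, camera_info
def cloud(d,c):
    K,R,t=(np.array(c[k]) for k in "KRt"); v,u=np.mgrid[:d.shape[0],:d.shape[1]]
    P=np.stack([(u-K[0,2])/K[0,0]*d,(v-K[1,2])/K[1,1]*d,d],-1)-t
    return P@R
def ray(uv,z,c):
    K,R,t=(np.array(c[k]) for k in "KRt"); o=-R.T@t
    r=R.T@np.linalg.solve(K,[uv[0],uv[1],1]); return o+r*(z-o[2])/r[2]
E
python3 - <<'E'
from h import *
c=camera_info("scene");p=cv2.imread("pics/scene0.png");d=np.load("pics/scene0.npy");W=cloud(d,c)
hsv=cv2.cvtColor(p,cv2.COLOR_BGR2HSV);H,S,V=cv2.split(hsv);Z=W[...,2]
roi=np.zeros(d.shape,bool);roi[125:290,180:320]=1
def comp(m,name,mn=12):
    n,l,s,ce=cv2.connectedComponentsWithStats((m&roi).astype(np.uint8))
    for i in range(1,n):
        if s[i,4]>=mn:
            q=W[l==i];print(name,s[i,4],ce[i].round(1),"mean",q.mean(0).round(4),"mid",((q.max(0)+q.min(0))/2).round(4),"ext",np.ptp(q,axis=0).round(3),"zmax",q[:,2].max().round(4))
comp((V<70)&(Z>.135),"plate");
comp((H>20)&(H<33)&(S>150)&(Z>.09)&(Z<.135),"collar")
comp((Z>.145)&(d>0),"top")
comp(((H<8)|(H>172))&(S>150)&(Z>.071),"cuprim")
comp((H>38)&(H<100)&(S>100)&(Z>.02),"green")
comp((H>38)&(H<100)&(S>100)&(Z<.03),"tape")
m=(Z>.080)&(Z<.09)&(H<25)&(S>80)&roi;m[:,:205]=0;m[222:]=0
q=W[m];print(len(q),"block",cv2.minAreaRect(q[:,:2].astype(np.float32)))
m=((H<8)|(H>172))&(S>150)&(Z>.073)&roi
q=W[m][:,:2];A=np.c_[2*q,np.ones(len(q))];s=np.linalg.lstsq(A,(q**2).sum(1),rcond=None)[0];print("cup fit",s[:2],np.sqrt(s[2]+s[:2]@s[:2]),len(q))
cv2.imwrite("pics/crop0.png",cv2.resize(p[120:290,180:320],None,fx=3.5,fy=3.5,interpolation=cv2.INTER_CUBIC))
E
```

```text
plate 72 [222.7 144.9] mean [ 0.6008 -0.1497  0.1681] mid [0.6832 0.1354 0.5301] ext [0.201 0.635 0.772] zmax 0.9162
plate 81 [234.9 162.2] mean [ 0.587  -0.0984  0.1469] mid [ 0.5872 -0.0992  0.1466] ext [0.025 0.029 0.007] zmax 0.1503
plate 88 [248.2 181.1] mean [ 0.5783 -0.0287  0.1463] mid [ 0.5779 -0.0288  0.1453] ext [0.028 0.029 0.007] zmax 0.1491
collar 140 [223.4 155.2] mean [ 0.5986 -0.1595  0.1114] mid [ 0.5958 -0.1651  0.1073] ext [0.035 0.033 0.035] zmax 0.1246
collar 139 [235.4 172.4] mean [ 0.59   -0.0905  0.112 ] mid [ 0.5873 -0.0968  0.1088] ext [0.034 0.034 0.037] zmax 0.1273
collar 139 [248.2 191.1] mean [ 0.5816 -0.0208  0.1119] mid [ 0.5783 -0.027   0.1069] ext [0.034 0.032 0.032] zmax 0.1231
top 66 [222.4 144.9] mean [ 0.5963 -0.1671  0.147 ] mid [ 0.5963 -0.1672  0.1475] ext [0.028 0.031 0.005] zmax 0.1498
top 76 [234.9 162.1] mean [ 0.587  -0.0985  0.1472] mid [ 0.5869 -0.0992  0.1477] ext [0.029 0.029 0.005] zmax 0.1503
top 75 [247.7 181.2] mean [ 0.5796 -0.0287  0.1468] mid [ 0.5796 -0.0288  0.147 ] ext [0.026 0.029 0.004] zmax 0.1491
cuprim 147 [288.2 238. 
[... 497 characters left out ...]
id [0.6841 0.2802 0.4681] ext [0.2   0.346 0.896] zmax 0.9162
tape 15 [206.7 151.3] mean [ 0.6217 -0.2599  0.0254] mid [ 0.6223 -0.2603  0.024 ] ext [0.02  0.008 0.012] zmax 0.0299
tape 12 [260.7 169.6] mean [ 0.4943 -0.1283  0.0257] mid [ 0.4922 -0.1298  0.0254] ext [0.018 0.007 0.009] zmax 0.0299
tape 12 [286.8 208. ] mean [0.4812 0.0241 0.0255] mid [0.479  0.0225 0.025 ] ext [0.015 0.01  0.008] zmax 0.0292
tape 498 [258.  266.6] mean [0.6264 0.1492 0.0201] mid [0.6234 0.1436 0.012 ] ext [0.088 0.093 0.03 ] zmax 0.0269
773 block ((0.5621626377105713, -0.09581117331981659), (0.10907696932554245, 0.23341499269008636), 7.758205890655518)
cup fit [0.56368226 0.03619525] 0.10323176885693086 132
```

View pics/crop0.png

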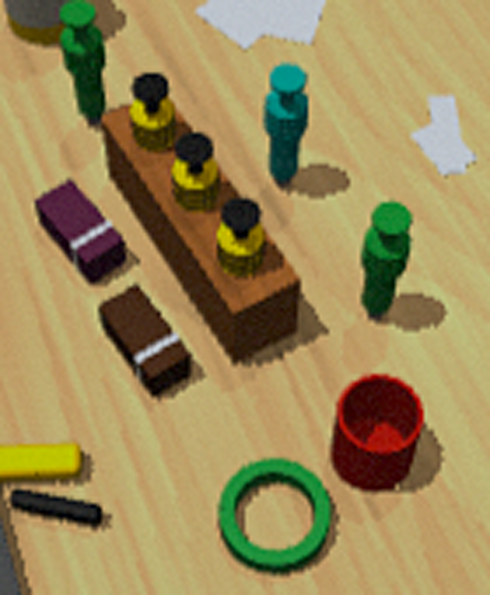

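Pushing ends sit at c (0.579,-0.028), b (0.587,-0.0985) and a (0.596,-0.167), with plate tops at z≈0.148, which matches 7 + 142 mm. The spacing is 70 mm as expected, and the cup is at (0.534, 0.129). The syringes to use are the yellow ones in the block. The crop confirms that the green and turquoise ones stand outside it. Now I move over c with the fingers shut.

>>> move_arm(deltas=[[[0, 0, -0.045], [0.2, -0.45, 0], 1], [[0, 0, -0.09], [0.4, -0.9, 0], 1]], grip_force=30)

```text
time: 0.35
tool_pos: [0.3352, 0.5159, 0.2303]
tcp_rot: [-0.921, -3.003, 0.002]
wrist_force: [1.2, -0.1, 0.2]
width: 0.601
```

>>> move_arm(deltas=[[[0, 0, -0.045], [0.2, -0.45, 0], 1], [[0, 0, -0.09], [0.4, -0.9, 0], 1]])

```text
time: 0.6
tool_pos: [0.3755, 0.4253, 0.2307]
tcp_rot: [-1.132, -2.93, 0.001]
wrist_force: [1.0, -0.5, -0.9]
width: 0.148
```

>>> move_arm(deltas=[[[0, 0, -0.045], [0.2, -0.45, 0], 1], [[0, 0, -0.09], [0.4, -0.9, 0], 1]])

```text
time: 0.85
tool_pos: [0.4155, 0.3353, 0.2308]
tcp_rot: [-1.337, -2.843, 0.001]
wrist_force: [0.7, -0.2, -0.6]
width: 0.0
```

>>> move_arm(deltas=[[[0, 0, -0.045], [0.2, -0.45, 0], 1], [[0, 0, -0.09], [0.4, -0.9, 0], 1]])

```text
time: 1.1
tool_pos: [0.4554, 0.2453, 0.2309]
tcp_rot: [-1.534, -2.741, 0.001]
wrist_force: [0.3, 0.4, 0.4]
width: 0.003
```

>>> move_arm(deltas=[[[0, 0, -0.045], [0.2, -0.45, 0], 1], [[0, 0, -0.09], [0.4, -0.9, 0], 1]])

```text
time: 1.35
tool_pos: [0.4954, 0.1554, 0.2309]
tcp_rot: [-1.724, -2.626, 0.0]
wrist_force: [0.7, 0.1, 0.2]
width: 0.003
```

>>> move_arm(deltas=[[[0, 0, -0.045], [0.2, -0.45, 0], 1], [[0, 0, -0.09], [0.4, -0.9, 0], 1]])

```text
time: 1.6
tool_pos: [0.5354, 0.0654, 0.2309]
tcp_rot: [-1.905, -2.497, 0.0]
wrist_force: [0.5, 0.4, 0.6]
width: -0.003
```

>>> move_arm(deltas=[[[0, 0, -0.045], [0.2, -0.45, 0], 1], [[0, 0, -0.09], [0.4, -0.9, 0], 1], [[0, 0, -0.09], [0.4, -0.9, 0], 1], [[0, 0, -0.09], [0.4, -0.9, 0], 1]])

```text
time: 2.1
tool_pos: [0.5747, -0.0228, 0.2306]
tcp_rot: [-2.074, -2.358, 0.001]
wrist_force: [0.2, 1.1, 0.5]
width: -0.001
```

Run:
```python
from h import *
c=camera_info("wrist");p,d=read_camera("wrist");cv2.imwrite("pics/w1.png",p[:,:,::-1]);W=cloud(d,c);Z=W[...,2]
print(status.read_state()['tool_pos'])
V=p.max(-1)
m=(d>0)&(Z>.138)&(Z<.156)&(V<90)
n,l,s,ce=cv2.connectedComponentsWithStats(m.astype(np.uint8))
for i in range(1,n):
    if s[i,4]>150:q=W[l==i];print(s[i,4],ce[i].round(),((q.max(0)+q.min(0))/2).round(4),np.ptp(q,axis=0).round(4),np.median(q[:,2]).round(4))
```

```text
[ 0.57461219 -0.02224498  0.23076337]
933 [145. 142.] [0.4755 0.0131 0.1413] [0.0294 0.0285 0.0061] 0.1419
784 [256. 205.] [ 0.5781 -0.0313  0.1456] [0.0292 0.0301 0.0071] 0.1473
```

View pics/w1.png

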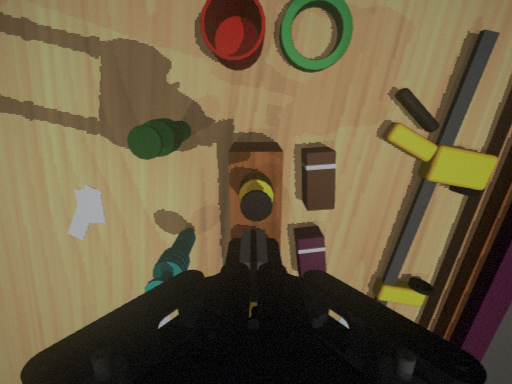

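The wrist view shows the block square to the gripper. Plate c is at (256,205), which is world (0.578,-0.030), and agrees with the scene view. The green look-alike is off at (150,140). Now I descend and press in small steps.

>>> move_arm(deltas=[[[0, 0, 0], [0.04, -0.07, -0.4], 1], [[0, 0, 0], [0.04, -0.07, -0.7], 1], [[0, 0, 0], [0.04, -0.07, -0.78], 1], [[0, 0, 0], [0.04, -0.07, -0.78], 1]])

```text
time: 2.65
tool_pos: [0.5789, -0.0291, 0.1533]
tcp_rot: [-2.072, -2.36, 0.001]
wrist_force: [0.4, -0.8, -0.4]
width: 0.001
```

>>> move_arm(deltas=[[[0, 0, 0], [0, 0, -0.02], 1], [[0, 0, 0], [0, 0, -0.04], 1], [[0, 0, 0], [0, 0, -0.06], 1], [[0, 0, 0], [0, 0, -0.06], 1]])

```text
time: 3.15
tool_pos: [0.5794, -0.0301, 0.1474]
tcp_rot: [2.074, 2.359, 0.0]
wrist_force: [0.3, 0.1, -0.3]
width: -0.004
```

>>> move_arm(deltas=[[[0, 0, 0], [0, 0, -0.01], 1], [[0, 0, 0], [0, 0, -0.02], 1], [[0, 0, 0], [0, 0, -0.03], 1]])

```text
time: 3.52
tool_pos: [0.5799, -0.0302, 0.1456]
tcp_rot: [2.074, 2.358, 0.001]
wrist_force: [-1.7, -0.1, 6.6]
width: -0.006
```

>>> move_arm(deltas=[[[0, 0, 0], [0, 0, -0.01], 1], [[0, 0, 0], [0, 0, -0.02], 1], [[0, 0, 0], [0, 0, -0.03], 1]])

```text
time: 3.9
tool_pos: [0.58, -0.0301, 0.1431]
tcp_rot: [2.074, 2.358, 0.002]
wrist_force: [-2.4, 0.5, 9.3]
width: -0.001
```

>>> move_arm(deltas=[[[0, 0, 0], [0, 0, 0], 1], [[0, 0, 0], [0, 0, 0], 1]])

```text
time: 4.15
tool_pos: [0.58, -0.0301, 0.143]
tcp_rot: [2.074, 2.358, 0.002]
wrist_force: [-2.1, 0.7, 7.7]
width: 0.002
```

>>> move_arm(deltas=[[[0, 0, 0], [0, 0, -0.01], 1], [[0, 0, 0], [0, 0, -0.02], 1], [[0, 0, 0], [0, 0, -0.02], 1]])

```text
time: 4.53
tool_pos: [0.5801, -0.0301, 0.1413]
tcp_rot: [2.073, 2.358, 0.002]
wrist_force: [-3.9, -0.6, 9.7]
width: 0.002
```

>>> move_arm(deltas=[[[0, 0, 0], [0, 0, 0.01], 1], [[0, 0, 0], [0, 0, 0.02], 1], [[0, 0, 0], [0, 0, 0.02], 1]])

```text
time: 4.9
tool_pos: [0.5795, -0.0301, 0.1416]
tcp_rot: [2.074, 2.359, 0.0]
wrist_force: [-0.9, -0.6, 4.0]
width: 0.001
```

>>> move_arm(deltas=[[[0, 0, 0], [0, 0, 0.01], 1], [[0, 0, 0], [0, 0, 0.01], 1]])

```text
time: 5.15
tool_pos: [0.5794, -0.0301, 0.1422]
tcp_rot: [2.074, 2.359, 0.0]
wrist_force: [-0.3, 0.6, 2.5]
width: 0.001
```

c's force climbs (6.6, then 7.7, then 9.7 N over about 4 mm), so it is the suspect. I compare it with b.

>>> move_arm(deltas=[[[0, 0, 0], [0, 0, 0.25], 1], [[0, 0, 0], [0.04, -0.35, 0.25], 1], [[0, 0, 0], [0.085, -0.69, 0.25], 1], [[0, 0, 0], [0.085, -0.69, 0.1], 1], [[0, 0, 0], [0.085, -0.69, 0.1], 1]])

```text
time: 5.78
tool_pos: [0.5858, -0.0984, 0.1496]
tcp_rot: [-2.072, -2.355, 0.003]
wrist_force: [-0.3, -0.1, -0.9]
width: 0.002
```

>>> move_arm(deltas=[[[0, 0, 0], [0, 0, -0.02], 1], [[0, 0, 0], [0, 0, -0.04], 1], [[0, 0, 0], [0, 0, -0.06], 1], [[0, 0, 0], [0, 0, -0.07], 1], [[0, 0, 0], [0, 0, -0.08], 1]])

```text
time: 6.4
tool_pos: [0.5881, -0.0988, 0.1448]
tcp_rot: [2.074, 2.359, 0.001]
wrist_force: [-1.3, 1.2, 3.7]
width: 0.003
```

>>> move_arm(deltas=[[[0, 0, 0], [0, 0, -0.01], 1], [[0, 0, 0], [0, 0, -0.02], 1], [[0, 0, 0], [0, 0, -0.03], 1]])

```text
time: 6.78
tool_pos: [0.5879, -0.099, 0.1413]
tcp_rot: [2.074, 2.359, 0.001]
wrist_force: [-0.0, 1.2, 4.7]
width: -0.005
```

>>> move_arm(deltas=[[[0, 0, 0], [0, 0, -0.01], 1], [[0, 0, 0], [0, 0, -0.02], 1], [[0, 0, 0], [0, 0, -0.02], 1]])

```text
time: 7.15
tool_pos: [0.5878, -0.099, 0.1391]
tcp_rot: [-2.074, -2.359, 0.0]
wrist_force: [-0.4, 1.7, 3.3]
width: -0.006
```

b slides at a steady 4 N or so, so it is clear. I push it home.

>>> move_arm(deltas=[[[0, 0, 0], [0, 0, -0.02], 1], [[0, 0, 0], [0, 0, -0.04], 1], [[0, 0, 0], [0, 0, -0.06], 1], [[0, 0, 0], [0, 0, -0.08], 1], [[0, 0, 0], [0, 0, -0.1], 1], [[0, 0, 0], [0, 0, -0.11], 1]])

```text
time: 7.9
tool_pos: [0.5878, -0.0989, 0.1281]
tcp_rot: [-2.074, -2.359, -0.0]
wrist_force: [-0.2, 1.1, 4.7]
width: 0.002
```

>>> move_arm(deltas=[[[0, 0, 0], [0, 0, -0.01], 1], [[0, 0, 0], [0, 0, -0.02], 1], [[0, 0, 0], [0, 0, -0.02], 1]])

```text
time: 8.28
tool_pos: [0.5878, -0.0991, 0.1261]
tcp_rot: [2.074, 2.359, -0.0]
wrist_force: [1.2, 1.0, 2.9]
width: 0.003
```

>>> move_arm(deltas=[[[0, 0, 0], [0, 0, -0.01], 1], [[0, 0, 0], [0, 0, -0.01], 1]])

```text
time: 8.52
tool_pos: [0.5878, -0.0991, 0.1252]
tcp_rot: [2.074, 2.359, -0.0]
wrist_force: [0.1, 2.0, 3.6]
width: -0.003
```

>>> move_arm(deltas=[[[0, 0, 0], [0, 0, -0.01], 1], [[0, 0, 0], [0, 0, -0.01], 1]])

```text
time: 8.78
tool_pos: [0.5879, -0.0991, 0.125]
tcp_rot: [2.074, 2.359, 0.0]
wrist_force: [-1.6, 2.0, 6.9]
width: 0.001
```

>>> move_arm(deltas=[[[0, 0, 0], [0, 0, -0.01], 1], [[0, 0, 0], [0, 0, -0.01], 1]])

```text
time: 9.02
tool_pos: [0.5881, -0.0991, 0.125]
tcp_rot: [2.074, 2.359, 0.0]
wrist_force: [-2.9, 1.4, 10.7]
width: 0.001
```

b has reached its hard stop at z=0.125, as predicted. Next is a.

>>> move_arm(deltas=[[[0, 0, 0], [0, 0, 0.3], 1], [[0, 0, 0], [0.04, -0.34, 0.4], 1], [[0, 0, 0], [0.085, -0.69, 0.4], 1], [[0, 0, 0], [0.085, -0.69, 0.29], 1], [[0, 0, 0], [0.085, -0.69, 0.29], 1]])

```text
time: 9.65
tool_pos: [0.5943, -0.1675, 0.1497]
tcp_rot: [-2.072, -2.355, 0.003]
wrist_force: [-0.8, -0.1, -0.4]
width: 0.0
```

>>> move_arm(deltas=[[[0, 0, 0], [0, 0, -0.02], 1], [[0, 0, 0], [0, 0, -0.04], 1], [[0, 0, 0], [0, 0, -0.06], 1], [[0, 0, 0], [0, 0, -0.07], 1], [[0, 0, 0], [0, 0, -0.08], 1]])

```text
time: 10.28
tool_pos: [0.5966, -0.1678, 0.1448]
tcp_rot: [2.074, 2.359, 0.001]
wrist_force: [-0.5, 1.1, 4.6]
width: 0.003
```

>>> move_arm(deltas=[[[0, 0, 0], [0, 0, -0.01], 1], [[0, 0, 0], [0, 0, -0.02], 1], [[0, 0, 0], [0, 0, -0.03], 1]])

```text
time: 10.65
tool_pos: [0.5964, -0.168, 0.1413]
tcp_rot: [2.074, 2.359, 0.0]
wrist_force: [-0.7, 2.1, 3.8]
width: -0.002
```

>>> move_arm(deltas=[[[0, 0, 0], [0, 0, -0.01], 1], [[0, 0, 0], [0, 0, -0.02], 1], [[0, 0, 0], [0, 0, -0.02], 1]])

```text
time: 11.02
tool_pos: [0.5963, -0.168, 0.1391]
tcp_rot: [-2.074, -2.359, 0.0]
wrist_force: [0.0, 3.0, 1.7]
width: 0.002
```

a is also clear, so I push it home.

>>> move_arm(deltas=[[[0, 0, 0], [0, 0, -0.02], 1], [[0, 0, 0], [0, 0, -0.04], 1], [[0, 0, 0], [0, 0, -0.06], 1], [[0, 0, 0], [0, 0, -0.08], 1], [[0, 0, 0], [0, 0, -0.1], 1], [[0, 0, 0], [0, 0, -0.12], 1], [[0, 0, 0], [0, 0, -0.13], 1]])

```text
time: 11.9
tool_pos: [0.5963, -0.168, 0.1261]
tcp_rot: [2.074, 2.359, -0.0]
wrist_force: [0.8, 2.1, 2.6]
width: -0.002
```

>>> move_arm(deltas=[[[0, 0, 0], [0, 0, -0.01], 1], [[0, 0, 0], [0, 0, -0.01], 1]])

```text
time: 12.15
tool_pos: [0.5963, -0.1681, 0.1251]
tcp_rot: [-2.074, -2.359, 0.0]
wrist_force: [0.9, 2.5, 3.4]
width: 0.003
```

>>> move_arm(deltas=[[[0, 0, 0], [0, 0, -0.01], 1], [[0, 0, 0], [0, 0, -0.01], 1]])

```text
time: 12.4
tool_pos: [0.5964, -0.168, 0.125]
tcp_rot: [2.074, 2.359, 0.0]
wrist_force: [-2.2, 3.0, 6.8]
width: 0.002
```

>>> move_arm(deltas=[[[0, 0, 0], [0, 0, -0.01], 1], [[0, 0, 0], [0, 0, -0.01], 1]])

```text
time: 12.65
tool_pos: [0.5966, -0.1681, 0.125]
tcp_rot: [2.074, 2.359, 0.001]
wrist_force: [-3.0, 3.1, 11.0]
width: 0.002
```

>>> move_arm(deltas=[[[0, 0, 0], [0, 0, 0.5], 0.5], [[0, 0, 0], [0, 0, 1.0], 0], [[0, 0, 0], [-0.04, 0.4, 1.0], -0.4], [[0, 0, 0], [-0.08, 0.7, 1.0], -0.4]])

```text
time: 13.15
tool_pos: [0.5883, -0.098, 0.2237]
tcp_rot: [2.074, 2.358, -0.0]
wrist_force: [-0.0, -0.2, -0.9]
width: 0.698
```

>>> move_arm(deltas=[[[0, 0, 0], [-0.05, 0.4, 0], -0.4], [[0, 0, 0], [-0.09, 0.68, 0], -0.4], [[0, 0, 0], [-0.09, 0.68, 0], -0.4], [[0, 0, 0], [-0.09, 0.68, 0], -0.4]])

```text
time: 13.65
tool_pos: [0.5792, -0.0308, 0.2228]
tcp_rot: [2.074, 2.359, -0.002]
wrist_force: [-0.7, 0.1, -0.0]
width: 0.701
```

Run:
```python
from h import *
c=camera_info("wrist");p,d=read_camera("wrist");cv2.imwrite("pics/w2.png",p[:,:,::-1]);W=cloud(d,c);Z=W[...,2]
s=status.read_state();print(s['tool_pos'],s['wrist_force'],s['width'])
V=p.max(-1)
m=(d>0)&(Z>.12)&(Z<.156)&(V<90)
n,l,s,ce=cv2.connectedComponentsWithStats(m.astype(np.uint8))
for i in range(1,n):
    if s[i,4]>100:q=W[l==i];print(s[i,4],ce[i].round(),((q.max(0)+q.min(0))/2).round(4),np.ptp(q,axis=0).round(4),np.median(q[:,2]).round(4))
hsv=cv2.cvtColor(p,cv2.COLOR_RGB2HSV);H,S,V=cv2.split(hsv)
m=((H<8)|(H>172))&(S>150)&(Z>.074)&(Z<.084)
q=W[m][:,:2].astype(np.float32);print("cup",len(q),cv2.minEnclosingCircle(q))
```

```text
[ 0.57928903 -0.03105172  0.22287974] [-0.78466203 -0.65635353 -0.36459731] 0.7002077512551751
1057 [136. 132.] [0.4753 0.0131 0.1406] [0.0296 0.0285 0.0068] 0.1419
829 [252. 198.] [ 0.5784 -0.0313  0.1424] [0.0293 0.0295 0.0066] 0.1438
588 [252. 256.] [ 0.587  -0.101   0.1238] [0.0282 0.0295 0.0065] 0.1249
503 [253. 311.] [ 0.5963 -0.1708  0.1235] [0.0288 0.0312 0.0067] 0.1251
cup 542 ((0.5350525975227356, 0.12582573294639587), 0.03169630840420723)
```

View pics/w2.png

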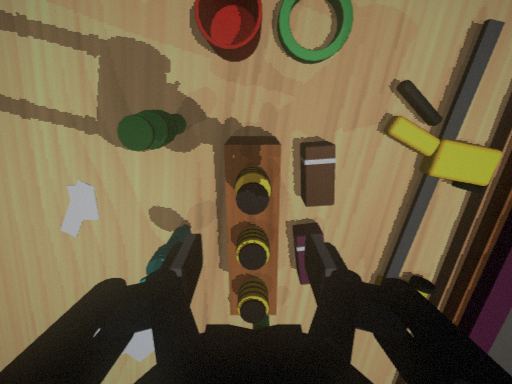

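The wrist view shows a's and b's plates at (253,311) and (252,256), both down at z=0.125, which is home. c's plate at (252,198) is still up at 0.144. The fingers are open and straddle it. I descend and grip c's collar.

>>> move_arm(deltas=[[[0, 0, 0], [-0.01, 0, -0.4], -0.4], [[0, 0, 0], [-0.01, 0, -0.8], -0.4], [[0, 0, 0], [-0.01, 0, -0.9], -0.4]])

```text
time: 14.08
tool_pos: [0.5759, -0.031, 0.1299]
tcp_rot: [-2.073, -2.354, 0.006]
wrist_force: [-0.4, -0.7, 1.1]
width: 0.704
```

>>> move_arm(deltas=[[[0, 0, 0], [0, 0, -0.2], -0.4], [[0, 0, 0], [0, 0, -0.4], -0.4], [[0, 0, 0], [0, 0, -0.4], -0.4]])

```text
time: 14.45
tool_pos: [0.577, -0.03, 0.0915]
tcp_rot: [-2.073, -2.357, 0.003]
wrist_force: [-0.9, -0.2, -0.2]
width: 0.702
```

>>> move_arm(deltas=[[[0, 0, 0], [0, 0, 0], 0.1], [[0, 0, 0], [0, 0, 0], 0.4], [[0, 0, 0], [0, 0, 0], 1], [[0, 0, 0], [0, 0, 0], 1], [[0, 0, 0], [0, 0, 0], 1], [[0, 0, 0], [0, 0, 0], 1]], grip_force=30)

```text
time: 15.2
tool_pos: [0.5792, -0.03, 0.0943]
tcp_rot: [2.073, 2.358, 0.002]
wrist_force: [0.5, 0.3, 6.0]
width: 0.412
```

Gripped at a width of 35 mm, which matches the collar. I lift it and carry it over the cup: dx -0.044, dy +0.157.

>>> move_arm(deltas=[[[0, 0, 0], [0, 0, 0.15], 1], [[0, 0, 0], [0, 0, 0.4], 1], [[0, 0, 0], [0, 0, 0.7], 1], [[0, 0, 0], [0, 0, 1.0], 1], [[0, 0, 0], [0, 0, 1.0], 1]], grip_force=40)

```text
time: 15.82
tool_pos: [0.5802, -0.0302, 0.1967]
tcp_rot: [2.071, 2.356, 0.005]
wrist_force: [-0.8, -0.2, -0.1]
width: 0.404
```

>>> move_arm(deltas=[[[0, 0, 0], [-0.06, 0.2, 0.05], 1], [[0, 0, 0], [-0.12, 0.4, 0.05], 1], [[0, 0, 0], [-0.17, 0.6, 0.05], 1], [[0, 0, 0], [-0.22, 0.78, 0.05], 1]])

```text
time: 16.32
tool_pos: [0.5553, 0.0498, 0.1975]
tcp_rot: [-2.072, -2.36, 0.001]
wrist_force: [-0.2, 0.7, -0.4]
width: 0.406
```

>>> move_arm(deltas=[[[0, 0, 0], [-0.06, 0.25, 0], 1], [[0, 0, 0], [-0.12, 0.5, 0], 1], [[0, 0, 0], [-0.18, 0.7, 0], 1], [[0, 0, 0], [-0.22, 0.79, 0], 1], [[0, 0, 0], [-0.22, 0.79, 0], 1], [[0, 0, 0], [-0.22, 0.79, 0], 1]])

```text
time: 17.08
tool_pos: [0.5344, 0.1265, 0.1983]
tcp_rot: [2.074, 2.359, -0.0]
wrist_force: [0.4, -0.0, 0.1]
width: 0.409
```

Run:
```python
from h import *
p,d=read_camera("scene");pw,dw=read_camera("wrist")
s=status.read_state();print(s['tool_pos'],s['wrist_force'],s['width'])
c=camera_info("scene");hsv=cv2.cvtColor(p,cv2.COLOR_RGB2HSV);H,S,V=cv2.split(hsv)
a=cv2.resize(p[110:300,190:350],None,fx=2.5,fy=2.5)
b=cv2.resize(pw,(506,380));b=cv2.copyMakeBorder(b,0,a.shape[0]-380,0,0,0)
cv2.imwrite("pics/s3.png",np.hstack([a,b[:,120:506]])[:,:,::-1])
```

```text
[0.53455656 0.1262742  0.19828357] [ 0.2925825  -0.43136342 -0.26152082] 0.4070577560083977
```

View pics/s3.png

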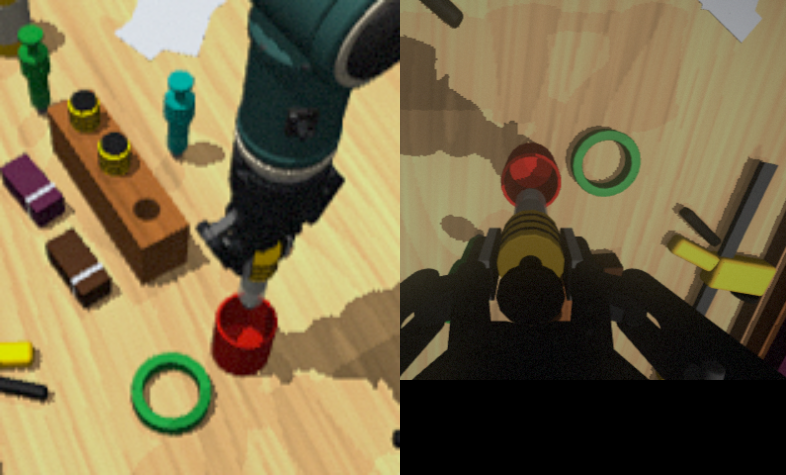

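The syringe is held upright over the cup. In the wrist view its nozzle column (~530) matches the cup's centre (~531), and the empty hole is visible in the block. I lower it.

>>> move_arm(deltas=[[[0, 0, 0], [0, 0, -0.2], 1], [[0, 0, 0], [0, 0, -0.4], 1], [[0, 0, 0], [0, 0, -0.6], 1], [[0, 0, 0], [0, 0, -0.8], 1], [[0, 0, 0], [0, 0, -0.95], 1], [[0, 0, 0], [0, 0, -0.95], 1], [[0, 0, 0], [0, 0, -0.95], 1]])

```text
time: 18.05
tool_pos: [0.535, 0.1269, 0.104]
tcp_rot: [2.074, 2.359, 0.001]
wrist_force: [0.3, 0.5, -0.6]
width: 0.41
```

>>> move_arm(deltas=[[[0, 0, 0], [0, 0, -0.02], 1], [[0, 0, 0], [0, 0, -0.04], 1], [[0, 0, 0], [0, 0, -0.06], 1], [[0, 0, 0], [0, 0, -0.06], 1]])

```text
time: 18.55
tool_pos: [0.5341, 0.127, 0.0971]
tcp_rot: [-2.074, -2.359, 0.0]
wrist_force: [0.4, -0.3, -0.5]
width: 0.408
```

>>> move_arm(deltas=[[[0, 0, 0], [0, 0, -0.02], 1], [[0, 0, 0], [0, 0, -0.03], 1], [[0, 0, 0], [0, 0, -0.03], 1]])

```text
time: 18.92
tool_pos: [0.5342, 0.127, 0.0941]
tcp_rot: [-2.074, -2.359, 0.0]
wrist_force: [0.8, 0.0, -1.0]
width: 0.407
```

>>> move_arm(deltas=[[[0, 0, 0], [0, 0, -0.01], 1], [[0, 0, 0], [0, 0, -0.02], 1], [[0, 0, 0], [0, 0, -0.02], 1]])

```text
time: 19.3
tool_pos: [0.5345, 0.127, 0.0924]
tcp_rot: [2.074, 2.359, 0.0]
wrist_force: [-0.2, 0.4, 1.0]
width: 0.403
```

>>> move_arm(deltas=[[[0, 0, 0], [0, 0, -0.01], 1], [[0, 0, 0], [0, 0, -0.01], 1]])

```text
time: 19.55
tool_pos: [0.5346, 0.1271, 0.0924]
tcp_rot: [2.074, 2.359, 0.001]
wrist_force: [-1.5, 0.2, 6.1]
width: 0.412
```

The nozzle touches the floor at the predicted height. I ease the load and open slowly.

>>> move_arm(deltas=[[[0, 0, 0], [0, 0, 0.01], 1], [[0, 0, 0], [0, 0, 0.01], 0.15], [[0, 0, 0], [0, 0, 0.01], 0.1], [[0, 0, 0], [0, 0, 0.01], 0], [[0, 0, 0], [0, 0, 0.01], -0.2], [[0, 0, 0], [0, 0, 0.01], -0.4], [[0, 0, 0], [0, 0, 0.01], -0.4], [[0, 0, 0], [0, 0, 0.01], -0.4]], grip_force=20)

```text
time: 20.55
tool_pos: [0.5343, 0.127, 0.0923]
tcp_rot: [2.074, 2.359, 0.0]
wrist_force: [-0.4, -0.0, 1.0]
width: 0.698
```

>>> move_arm(deltas=[[[0, 0, 0], [0, 0, 0.15], -0.4], [[0, 0, 0], [0, 0, 0.4], -0.4], [[0, 0, 0], [0, 0, 0.7], -0.4], [[0, 0, 0], [0, 0, 1.0], -0.4]])

```text
time: 21.05
tool_pos: [0.5345, 0.127, 0.1944]
tcp_rot: [2.074, 2.359, 0.001]
wrist_force: [1.0, 0.6, -0.9]
width: 0.7
```

>>> move_arm(deltas=[[[0, 0, 0], [0, 0, 0.4], -0.4], [[0, 0, 0], [-0.2, 0.3, 0.8], -0.4], [[0, 0, 0], [-0.4, 0.7, 0.8], -0.4], [[0, 0, 0], [-0.4, 1.0, 0.8], -0.4], [[0, 0, 0], [-0.4, 1.0, 0.8], -0.4]])

```text
time: 21.68
tool_pos: [0.4941, 0.2287, 0.2737]
tcp_rot: [2.07, 2.362, 0.003]
wrist_force: [0.7, -0.5, -0.4]
width: 0.695
```

Run:
```python
from h import *
p,d=read_camera("scene");s=status.read_state();print(s['time'],s['tool_pos'],s['wrist_force'],s['width'])
W=cloud(d,camera_info("scene"));Z=W[...,2];V=p.max(-1)
for n,x,y in(("a",.597,-.167),("b",.588,-.098),("c",.5345,.127)):
    m=(abs(W[...,0]-x)<.035)&(abs(W[...,1]-y)<.035)&(Z>.115)&(Z<.17)&(V<80);q=W[m];print(n,len(q),((q.max(0)+q.min(0))/2).round(4) if len(q) else '',np.median(q[:,2]).round(4))
cv2.imwrite("pics/s4.png",cv2.resize(p[110:300,130:370],None,fx=3,fy=3)[:,:,::-1])
```

```text
21.725 [0.49423949 0.22748462 0.27330451] [-0.06802663 -0.86190834 -0.18242614] 0.6997021084919958
a 65 [ 0.5959 -0.1664  0.1216] 0.1241
b 74 [ 0.5861 -0.0983  0.1219] 0.1237
c 102 [0.5337 0.129  0.1309] 0.1413
```

View pics/s4.png

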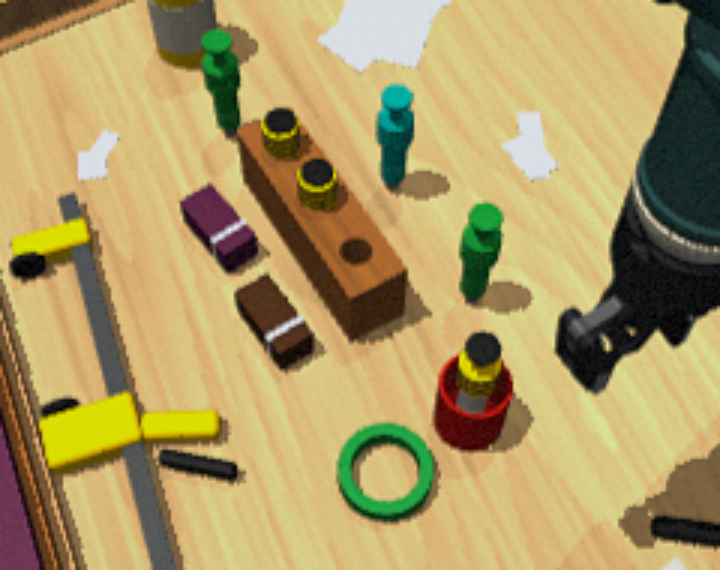

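The picture shows the clogged syringe standing upright in the red cup at (480,370). The other two are home in the block at (280,130) and (317,183). Nothing else has moved, and the robot touches nothing.

```bash
python3 -c "
from workcell import order;print(order.finish_job())"
```

```text
the job is handed in; nothing more can be done
None
```

The clogged syringe is standing nozzle-down in the red reject cup, and the other two are pushed fully home and still in the block. The job was handed in at about 22 s of the 54 s allowed.

- **Finding the clogged one:** The syringe at the end of the block nearest the cup climbed from 6.6 to 9.7 N over about 4 mm, so I stopped there. It came partly back up once I let go. The other two slid at a roughly steady 2 to 5 N.
- **The two clear ones:** I pushed both to their hard stop, with the plate at z = 0.125 m and at most 11 N. The last scene picture put their plates at about 0.124 m, and the wrist view at 0.125 m.
- **The reject:** I gripped it by the collar and lifted it out. I lowered it until the nozzle touched the cup floor (about 6 N) and opened the fingers slowly. The last picture shows it upright in the cup.
- **Everything else:** In the last picture the other things near the block and cup look unmoved, and the arm is clear of everything. That picture is a crop, so it does not show the sander, and it cuts off part of the glue bottle and the putty knife.
- **Small disagreements:** The two cameras differed by 2 to 4 mm in y, within what the grasp and cup allowed. When the fingers closed on the collar there was a brief 6 N upward reading at the wrist, which I did not trace.

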